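# Put the dry objectives away in their tray

### The job

Put the four dry microscope objectives (bright metal nose) away in the storage tray: stand each one upright, nose up, in the cup of the same colour as its band, keeping it upright on the way and setting it down gently rather than dropping it. Leave the two oil-immersion objectives (black nose) standing where they are; they still have to be cleaned.

Things in the scene. Friction and masses are not known exactly. Their poses are not given: they have to be found in the camera images.
- obj_red: Dry objective, red band, bright metal nose. Loose, 0.11 to 0.21 kg, upright on a grey mat. Height 50 mm; from the bottom up: thread dia. 25 (0-5 mm), straight bright barrel dia. 32 (5-36 mm: grip it about 28 mm up), sloping coloured shoulder (36-40), nose dia. 21. Origin: centre of the underside, z up; round, yaw means nothing. Other things stand 64 mm or more off, centre to centre, none over 60 mm tall.
- obj_yellow: Dry objective, yellow band, bright metal nose. Loose, 0.11 to 0.21 kg, upright on a grey mat. Height 52 mm; from the bottom up: thread dia. 25 (0-5 mm), straight bright barrel dia. 32 (5-36 mm: grip it about 28 mm up), sloping coloured shoulder (36-40), nose dia. 21. Origin: centre of the underside, z up; round, yaw means nothing. Other things stand 64 mm or more off, centre to centre, none over 60 mm tall.
- obj_green: Dry objective, green band, bright metal nose. Loose, 0.11 to 0.21 kg, upright on a grey mat. Height 56 mm; from the bottom up: thread dia. 25 (0-5 mm), straight bright barrel dia. 32 (5-36 mm: grip it about 28 mm up), sloping coloured shoulder (36-40), nose dia. 21. Origin: centre of the underside, z up; round, yaw means nothing. Other things stand 64 mm or more off, centre to centre, none over 60 mm tall.
- obj_blue: Dry objective, blue band, bright metal nose. Loose, 0.11 to 0.21 kg, upright on a grey mat. Height 60 mm; from the bottom up: thread dia. 25 (0-5 mm), straight bright barrel dia. 32 (5-36 mm: grip it about 28 mm up), sloping coloured shoulder (36-40), nose dia. 21. Origin: centre of the underside, z up; round, yaw means nothing. Other things stand 64 mm or more off, centre to centre, none over 60 mm tall.
- oil_green: Oil-immersion objective, green band, black nose. Loose, 0.11 to 0.21 kg, upright on a grey mat. Height 56 mm; from the bottom up: thread dia. 25 (0-5 mm), straight bright barrel dia. 32 (5-36 mm: grip it about 28 mm up), sloping coloured shoulder (36-40), nose dia. 21. Origin: centre of the underside, z up; round, yaw means nothing. Other things stand 64 mm or more off, centre to centre, none over 60 mm tall.
- oil_blue: Oil-immersion objective, blue band, black nose. Loose, 0.11 to 0.21 kg, upright on a grey mat. Height 60 mm; from the bottom up: thread dia. 25 (0-5 mm), straight bright barrel dia. 32 (5-36 mm: grip it about 28 mm up), sloping coloured shoulder (36-40), nose dia. 21. Origin: centre of the underside, z up; round, yaw means nothing. Other things stand 64 mm or more off, centre to centre, none over 60 mm tall.
- seat_red: Fixed round red cup with a black floor, for the red-banded dry objective. Inner dia. 50 mm, outer 58; inner floor 4 mm and rim 12 mm above its origin (centre of the underside, z up). One of four, 90 mm apart, 2 by 2, in a grey tray 210 mm square with 14 mm high walls (its floor 4 mm above the bench); which colour is where changes.
- seat_yellow: Fixed round yellow cup with a black floor, for the yellow-banded dry objective. Inner dia. 50 mm, outer 58; inner floor 4 mm and rim 12 mm above its origin (centre of the underside, z up). One of four, 90 mm apart, 2 by 2, in a grey tray 210 mm square with 14 mm high walls (its floor 4 mm above the bench); which colour is where changes.
- seat_green: Fixed round green cup with a black floor, for the green-banded dry objective. Inner dia. 50 mm, outer 58; inner floor 4 mm and rim 12 mm above its origin (centre of the underside, z up). One of four, 90 mm apart, 2 by 2, in a grey tray 210 mm square with 14 mm high walls (its floor 4 mm above the bench); which colour is where changes.
- seat_blue: Fixed round blue cup with a black floor, for the blue-banded dry objective. Inner dia. 50 mm, outer 58; inner floor 4 mm and rim 12 mm above its origin (centre of the underside, z up). One of four, 90 mm apart, 2 by 2, in a grey tray 210 mm square with 14 mm high walls (its floor 4 mm above the bench); which colour is where changes.

How it is judged (in metres and radians):
At the end, for the whole second after the job is handed in: Each bright-nosed objective stands upright (within 0.1 rad) on the floor of the cup of its own colour, within 11 mm of the cup's centre, released and at rest; both black-nosed objectives stand upright within 20 mm of where they began (horizontal distance between obj_red and seat_red below 0.011 m and z of obj_red in the frame of seat_red between 0.002 and 0.007 m and angle between each of obj_red, obj_yellow, obj_green, obj_blue, oil_green, oil_blue's own z axis and vertical below 0.1 rad and linear speed of each of obj_red, obj_yellow, obj_green, obj_blue, oil_green, oil_blue below 0.02 m/s and horizontal distance between obj_yellow and seat_yellow below 0.011 m and z of obj_yellow in the frame of seat_yellow between 0.002 and 0.007 m and horizontal distance between obj_green and seat_green below 0.011 m and z of obj_green in the frame of seat_green between 0.002 and 0.007 m and horizontal distance between obj_blue and seat_blue below 0.011 m and z of obj_blue in the frame of seat_blue between 0.002 and 0.007 m and distance of each of oil_green, oil_blue from where it was at the start of the episode below 0.02 m); the robot touches nothing.
It fails at once if a dry objective is tipped over (more than 0.6 rad) (angle between any of obj_red, obj_yellow, obj_green, obj_blue's own z axis and vertical above 0.6 rad).
It fails at once if a dry objective is dropped or rammed into its cup (faster than 0.55 m/s in the last 13 mm, as after a fall of more than about 15 mm) ((horizontal distance between obj_red and seat_red below 0.03 m and z of obj_red in the frame of seat_red below 0.017 m and linear speed of obj_red above 0.55 m/s) or (horizontal distance between obj_yellow and seat_yellow below 0.03 m and z of obj_yellow in the frame of seat_yellow below 0.017 m and linear speed of obj_yellow above 0.55 m/s) or (horizontal distance between obj_green and seat_green below 0.03 m and z of obj_green in the frame of seat_green below 0.017 m and linear speed of obj_green above 0.55 m/s) or (horizontal distance between obj_blue and seat_blue below 0.03 m and z of obj_blue in the frame of seat_blue below 0.017 m and linear speed of obj_blue above 0.55 m/s)).
It fails at once if an oil-immersion objective is carried off, pushed more than 20 mm or tipped (distance of any of oil_green, oil_blue from where it was at the start of the episode above 0.02 m or angle between any of oil_green, oil_blue's own z axis and vertical above 0.3 rad).
It also fails if it takes over 96 s, if anything falls off the work surface, if the arm or the gripper's body presses on something with over 40 N, if the wrist force passes 120 N, or if a joint passes its speed limit or range.

### The arm

A 6-joint arm with a two-finger parallel gripper is mounted at the origin on the work surface. World frame = base frame: x ahead of the robot, y to its left, z up, the work surface at z = 0. Lengths are in mm, angles in rad, forces in N, time in s.
With the tool pointing down it reaches from about 350 to 775 mm from the base axis. Payload 7.3 kg.
Tool frame: the origin (TCP) lies at the centre of the arm's flange, where the gripper is bolted on; the fingertips stand 178 mm ahead of it and the grasp point (between the pads) lies 159 mm ahead of it; z points along the fingers, y is the direction in which the jaws open and shut (so a half turn about z gives the same grasp; the last joint's range is limited). The gripper opens to 92 mm and grips with 3 to 60 N. Pads are 19 mm wide; open, the fingers measure 130 mm over their backs; the gripper's body (75 mm by 190 mm) begins 47 mm behind the grasp point.
Start: joints at [0.984, 0.342, 1.524, -0, 1.275, -0.146], TCP at [223.978, 474.828, 404.741] pointing down, gripper open.
Joint ranges: [-2.53, 2.53], [-0.77, 2.02], [0.04, 2.7], [-1, 4.14], [0.28, 2.66], [-3.11, 3.11]. Speed limits (rad/s): [2.57, 2.57, 3.14, 3.14, 3.14, 3.14].

### API

Orientations are given as [roll, pitch, yaw] about the fixed x, y, z axes, in that order (R = Rz(yaw) Ry(pitch) Rx(roll)).
In Python, from plant import get_obs, capture, close_job gives the robot as it stands. The module is installed in compiled form; this text tells all that it offers.
- The arm moves only by the shell command python3 -m pendant 'ROWS'. ROWS is JSON, a list of rows, each a list of 3 entries, a list of its own where there are three numbers: the shift along the tool's x, y, z in m, then the turn, a rotation vector about the tool's x, y, z in rad, then the finger opening in m, from 0 to 0.0918. In form: [[[tx, ty, tz], [wx, wy, wz], fingers], ...]. A call has 1 to 10 rows; each row is the pose to reach, as a shift and turn from the pose commanded when the call began, along the tool's axes at that moment; what a row does not reach only later rows make up. A row lasts 1/12 s, in which the tool goes at most 41.7 mm and 7.16 degrees, less where a joint would pass 70% of its speed; a pose out of reach is approached as far as the arm can. A call with a gripper value outside its range is refused whole. The fingers move at their own pace and stop on an object; the grip force is fixed at half the most. Time passes only in rows, so rows that repeat a pose let the fingers close. It gives the time, the measured TCP pose, the force and the opening at its end, in the units of the state.
- get_obs(): the state, without advancing time (a new reading comes with each control period).
- capture(name): name is "scene" or "top" or "wrist"; returns a dict with "color" (420x560x3 uint8, red, green, blue), "mtx" (3x3 intrinsics, pixels), "rvec" (rotation vector, rad) and "tvec" (3), from world to camera coordinates, as OpenCV has them. Camera axes: x right, y down, z forward; pixel columns grow to the right and rows downward; lengths in mm; the calibration is good to about 2 mm. The wrist camera is an equidistant fisheye: a pixel r from the principal point sees the ray r / f radians off the axis. A picture is of the moment at which its call begins. There is no depth.
- close_job(): hands the job in, once; it reports no verdict.
The state is a dict: "time": time; "joint_positions": joint angles; "dq": joint speeds; "tau": joint torques, N m; "tool_pos": TCP position; "tcp_rot": TCP orientation; "contact_force": force on the tool from outside, world axes, zero at the start; "moment": the same for the moment, N m; "grip_width": finger opening in mm.
Only numpy, scipy, OpenCV 4.12 (cv2) and the standard library are available. Lean on these libraries where they do the work, as an engineer would, in place of code of your own. Each camera call takes 0.05 s, during which the arm holds its last target. There are 200 camera calls.

## Working session

There is one attempt and no reset: what is moved stays moved. The work goes in short steps, Python scripts to look and compute and a shell command to move; the robot and the scene stay as the last step left them, time stands still between calls to the robot, and variables do not carry over. Pictures are saved under pics/ and viewed, about 12 in all and at most 16, crops included, and the job is handed in when it is done.

```bash
mkdir -p pics; python3 - <<'E'
from plant import *
import cv2
print(get_obs())
for n in("scene","top"):
    c=capture(n); cv2.imwrite(f"pics/{n}0.png",c["color"][:,:,::-1]); print(n,c["mtx"],c["rvec"],c["tvec"])
E
```

```text
{'time': 0.0, 'joint_positions': array([ 9.83976773e-01,  3.42694592e-01,  1.52502001e+00,  6.00153775e-06,
        1.27540997e+00, -1.45968824e-01]), 'dq': array([ 0.00064117,  0.00039625, -0.0007318 , -0.00016976,  0.00078385,
        0.00033713]), 'tau': array([-1.62954784e-03, -4.31219566e+01, -2.44224733e+01,  7.16647971e-02,
        5.56956267e-02, -1.15626049e-04]), 'tool_pos': array([223.90668453, 474.70091736, 404.05831815]), 'tcp_rot': array([-3.14007786e+00, -2.28497108e-04,  2.70074000e+00]), 'contact_force': array([ 0.18006579,  0.25313513, -0.21058641]), 'moment': array([-0.02425358,  0.00541305,  0.06845953]), 'grip_width': 91.82702415754886}
scene [[386.55529585   0.         277.76706014]
 [  0.         386.55529585 208.30513856]
 [  0.           0.           1.        ]] [ 2.00729038  0.75632275 -0.42950219] [-408.48877544 -137.90836373 1074.19755721]
top [[434.06234802   0.         285.21607469]
 [  0.         434.06234802 205.39788769]
 [  0.           0.           1.        ]] [ 2.12226101 -2.05556024  0.24095801] [-13.83368738 546.11666651 649.51994884]
```

View pics/top0.png

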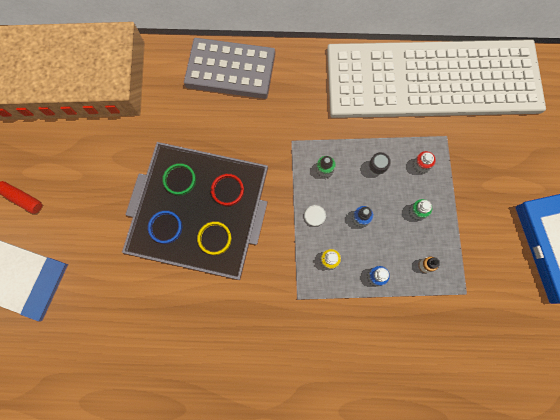

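View pics/scene0.png

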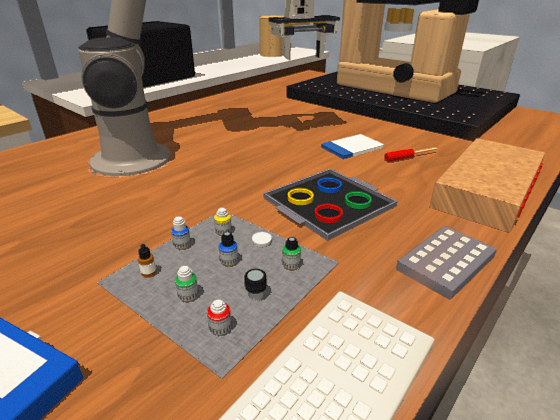

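The top picture shows the tray (cups green 179,179; red 227,189; blue 165,226; yellow 214,238) and the mat. The bright noses are near red 427,157, green 424,206, yellow 331,257 and blue 381,273. The black noses are at 326,164 and 365,212. I'll enlarge it.

```bash
python3 - <<'E'
import cv2
a=cv2.imread("pics/top0.png")
cv2.imwrite("pics/m.png",cv2.resize(a[140:300,290:450],None,fx=3.7,fy=3.7,interpolation=cv2.INTER_CUBIC))
E
cat > h.py <<'E'
import numpy as np, cv2
from plant import *
def ray(c,uv):
    R=cv2.Rodrigues(np.array(c["rvec"],float))[0]; K=c["mtx"]
    o=-R.T@np.ravel(c["tvec"])
    return o,R.T@np.linalg.solve(K,np.array([uv[0],uv[1],1.]))
def atz(c,uv,z):
    o,d=ray(c,uv); return o+d*(z-o[2])/d[2]
E
python3 - <<'E'
from h import *
c=capture("top")
print(np.round(ray(c,(280,210))[0]))
hsv=cv2.cvtColor(c["color"],cv2.COLOR_RGB2HSV)
# cups: fit on coloured blobs inside tray
for n,(u,v) in dict(green=(179,179),red=(227,189),blue=(165,226),yellow=(214,238)).items():
    w=hsv[v-24:v+25,u-24:u+25]; m=((w[...,1]>130)&(w[...,2]>50)).astype(np.uint8)
    k,l,s,ce=cv2.connectedComponentsWithStats(m); i=1+s[1:,4].argmax()
    p=np.argwhere(l==i)[:,::-1].astype(np.float32); h=cv2.convexHull(p); e=cv2.fitEllipse(h)
    q=np.array(e[0])+[u-24,v-24]
    print(n,q.round(1),np.round(e[1],1),atz(c,q,16).round(1))
E
```

```text
[376.  -7. 761.]
green [178.8 178.9] [31.1 32.6] [601.5 197.1  16. ]
red [227.  189.5] [32.7 33.7] [584.4 109.2  16. ]
blue [164.5 226.8] [32.4 34.3] [513.3 214.1  16. ]
yellow [214. 238.] [34.1 34.6] [496.5 126.1  16. ]
```

View pics/m.png

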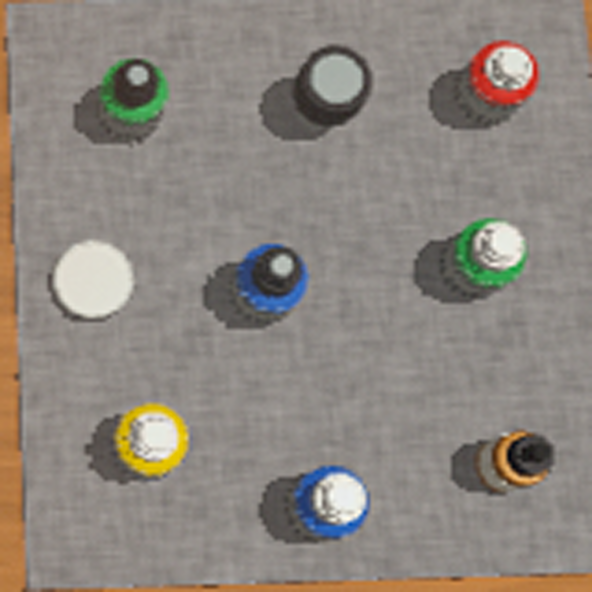

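```bash
cat >> h.py <<'E'
def go(x,y,z,yaw):
    "print tool-frame shift (m) and turn from the present pose to grasp point x,y,z (mm), tool down"
    s=get_obs(); from scipy.spatial.transform import Rotation as Ro
    R=Ro.from_euler("xyz",s["tcp_rot"]); T=Ro.from_euler("xyz",[np.pi,0,yaw])
    print("shift",np.round(R.inv().apply(np.array([x,y,z+159])-s["tool_pos"])/1000,4),"turn",np.round((R.inv()*T).as_rotvec(),3))
E
python3 - <<'E'
from h import *
c=capture("top")
P={}
for n,(a,b),z in [("red",(504,72),37),("green",(491,252),37),("yellow",(152,440),37),("blue",(333,502),37),("oil_green",(134,90),37),("oil_blue",(272,278),37),("black",(333,84),40),("white",(92,280),10),("bottle",(523,460),45)]:
    P[n]=atz(c,(290+(a+.5)/3.7-.5,140+(b+.5)/3.7-.5),z)[:2]; print(n,P[n].round(1),np.hypot(*P[n]).round())
for n in("red","green","yellow","blue"):
    out=[]
    for yaw in np.arange(0,3.14,.26):
        j=np.array([np.sin(yaw),-np.cos(yaw)]);x=np.array([np.cos(yaw),np.sin(yaw)]);best=999
        for k,q in P.items():
            if k!=n:
                d=q-P[n]; a,b=abs(d@j),abs(d@x)
                best=min(best,np.hypot(max(a-49,30-a,0),max(b-11,0)))
        out.append((round(yaw,2),round(best)))
    print(n,*out)
go(505,-60,120,2.7)
E
```

```text
red [ 644.8 -240.5] 688.0
green [ 556.5 -230.6] 602.0
yellow [464.6 -74.7] 471.0
blue [ 439.5 -155.5] 466.0
oil_green [630.5 -64.9] 634.0
oil_blue [ 541.  -129.4] 556.0
black [ 635.3 -158.6] 655.0
white [543.5 -48. ] 546.0
bottle [ 460.  -238.2] 518.0
red (np.float64(0.0), 33) (np.float64(0.26), 33) (np.float64(0.52), 34) (np.float64(0.78), 43) (np.float64(1.04), 41) (np.float64(1.3), 39) (np.float64(1.56), 39) (np.float64(1.82), 40) (np.float64(2.08), 47) (np.float64(2.34), 54) (np.float64(2.6), 43) (np.float64(2.86), 34) (np.float64(3.12), 33)
green (np.float64(0.0), 52) (np.float64(0.26), 53) (np.float64(0.52), 53) (np.float64(0.78), 49) (np.float64(1.04), 41) (np.float64(1.3), 39) (np.float64(1.56), 39) (np.float64(1.82), 40) (np.float64(2.08), 47) (np.float64(2.34), 57) (np.float64(2.6), 57) (np.float64(2.86), 54) (np.float64(3.12), 52)
yellow (np.float64(0.0), 35) (np.float64(0.26), 41) (np.float64(0.52), 46) (np.float64(0.78), 44) (np.float64(1.04), 45) (np.float64(1.3), 41) (np.float64(1.56), 34) (np.float64(1.82), 34) (np.float64(2.08), 33) (np.float64(2.34), 36) (np.float64(2.6), 34) (np.float64(2.86), 36) (np.float64(3.12), 35)
blue (np.float64(0.0), 35) (np.float64(0.26), 36) (np.float64(0.52), 35) (np.float64(0.78), 41) (np.float64(1.04), 51) (np.float64(1.3), 59) (np.float64(1.56), 55) (np.float64(1.82), 56) (np.float64(2.08), 49) (np.float64(2.34), 39) (np.float64(2.6), 34) (np.float64(2.86), 36) (np.float64(3.12), 35)
shift [-0.4824 -0.3636  0.1256] turn [-0.001 -0.     0.001]
```

```bash
cat > t.sh <<'E'
python3 -c "
from h import *
go($1,$2,$3,2.70)"
E
M='python3 -m pendant'
python3 -m pendant '[[[-0.24,-0.18,0.06],[0,0,0],0.06],[[-0.24,-0.18,0.06],[0,0,0],0.06],[[-0.24,-0.18,0.06],[0,0,0],0.06],[[-0.24,-0.18,0.06],[0,0,0],0.06],[[-0.24,-0.18,0.06],[0,0,0],0.06],[[-0.24,-0.18,0.06],[0,0,0],0.06],[[-0.24,-0.18,0.06],[0,0,0],0.06],[[-0.24,-0.18,0.06],[0,0,0],0.06],[[-0.24,-0.18,0.06],[0,0,0],0.06],[[-0.24,-0.18,0.06],[0,0,0],0.06]]'
bash t.sh 464.6 -74.7 120
```

```text
time: 1.03
tool_pos: [364.5, 209.2, 344.6]
tcp_rot: [-3.142, -0.001, 2.698]
contact_force: [0.7, -0.6, 0.7]
grip_width: 60.1
shift [-0.2123 -0.2135  0.0655] turn [-0.    -0.001 -0.002]
```

```bash

python3 -m pendant '[[[-0.212,-0.213,0.065],[0,0,0],0.06],[[-0.212,-0.213,0.065],[0,0,0],0.06],[[-0.212,-0.213,0.065],[0,0,0],0.06],[[-0.212,-0.213,0.065],[0,0,0],0.06],[[-0.212,-0.213,0.065],[0,0,0],0.06],[[-0.212,-0.213,0.065],[0,0,0],0.06],[[-0.212,-0.213,0.065],[0,0,0],0.06],[[-0.212,-0.213,0.065],[0,0,0],0.06],[[-0.212,-0.213,0.065],[0,0,0],0.06],[[-0.212,-0.213,0.065],[0,0,0],0.06]]'
bash t.sh 464.6 -74.7 31
python3 -c "
from h import *
c=capture('wrist'); cv2.imwrite('pics/w1.png',c['color'][:,:,::-1]);print(c['mtx'],c['rvec'],c['tvec'])"
```

```text
time: 1.87
tool_pos: [465.3, -72.6, 279.5]
tcp_rot: [3.141, -0.001, 2.7]
contact_force: [-0.5, 0.2, 0.0]
grip_width: 60.0
shift [-0.0003 -0.0022  0.0895] turn [ 0.    -0.001  0.   ]
[[325.1922621    0.         275.39075738]
 [  0.         325.1922621  208.53974496]
 [  0.           0.           1.        ]] [-2.46954548 -1.56391588 -0.19774805] [-133.748816   -436.83754032  156.2991567 ]
```

View pics/w1.png

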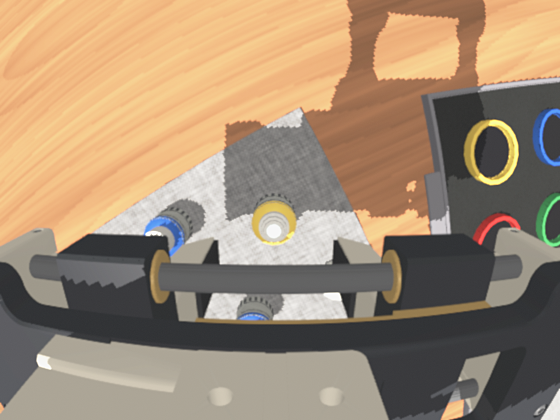

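The wrist view shows the yellow objective midway between the jaws, band centre about (274,221). I'll check that point against the top-camera estimate.

```bash
cat >> h.py <<'E'
def watz(c,uv,z):
    p=cv2.fisheye.undistortPoints(np.array([[uv]],float),c["mtx"],np.zeros(4))[0,0]
    R=cv2.Rodrigues(np.array(c["rvec"],float))[0]; o=-R.T@np.ravel(c["tvec"]); d=R.T@np.array([*p,1.])
    return o+d*(z-o[2])/d[2]
E
python3 -c "
from h import *
c=capture('wrist')
print(watz(c,(274,221),37))"
python3 -m pendant '[[[0,-0.002,0.02],[0,0,0],0.06],[[0,-0.002,0.045],[0,0,0],0.06],[[0,-0.002,0.07],[0,0,0],0.06],[[0,-0.002,0.085],[0,0,0],0.06],[[0,-0.002,0.0895],[0,0,0],0.06],[[0,-0.002,0.0895],[0,0,0],0.06]]'
```

```text
[463.98357536 -72.00546764  37.        ]
time: 2.47
tool_pos: [463.9, -73.7, 189.8]
tcp_rot: [-3.142, -0.002, 2.703]
contact_force: [-0.3, 0.5, 0.4]
grip_width: 60.1
```

The two estimates agree within 3 mm and nothing touched on the way down, so I'll grip and lift.

```bash

python3 -m pendant '[[[0,0,0],[0,0,0],0.045],[[0,0,0],[0,0,0],0.036],[[0,0,0],[0,0,0],0.025],[[0,0,0],[0,0,0],0.025],[[0,0,0],[0,0,0],0.025],[[0,0,0],[0,0,0],0.025],[[0,0,-0.01],[0,0,0],0.025],[[0,0,-0.03],[0,0,0],0.025],[[0,0,-0.055],[0,0,0],0.025],[[0,0,-0.07],[0,0,0],0.025]]'
bash t.sh 496.5 126.1 110
bash t.sh 496.5 126.1 40
```

```text
time: 3.3
tool_pos: [464.3, -75.4, 261.8]
tcp_rot: [3.142, 0.001, 2.701]
contact_force: [1.7, -0.1, -2.1]
grip_width: 31.5
shift [ 0.0569  0.196  -0.0073] turn [0.    0.001 0.001]
shift [0.0569 0.1959 0.0627] turn [0.    0.001 0.001]
```

```bash

python3 -m pendant '[[[0.004,0.014,-0.002],[0,0,0],0.025],[[0.012,0.042,-0.004],[0,0,0],0.025],[[0.021,0.073,-0.006],[0,0,0],0.025],[[0.03,0.104,-0.007],[0,0,0],0.025],[[0.039,0.135,-0.007],[0,0,0],0.025],[[0.048,0.165,-0.007],[0,0,0],0.025],[[0.054,0.186,-0.007],[0,0,0],0.025],[[0.057,0.196,-0.007],[0,0,0],0.025],[[0.057,0.196,-0.007],[0,0,0],0.025],[[0.057,0.196,-0.007],[0,0,0],0.025]]'
bash t.sh 496.5 126.1 42
python3 -c "
from h import *
c=capture('wrist'); cv2.imwrite('pics/w2.png',c['color'][:,:,::-1]);print(c['mtx'],c['rvec'],c['tvec'])"
```

```text
time: 4.13
tool_pos: [496.1, 126.2, 266.9]
tcp_rot: [-3.141, -0.001, 2.702]
contact_force: [0.2, -0.9, -1.4]
grip_width: 31.2
shift [-0.0004  0.0002  0.0659] turn [-0.001 -0.001  0.002]
[[325.1922621    0.         275.39075738]
 [  0.         325.1922621  208.53974496]
 [  0.           0.           1.        ]] [-2.46758224 -1.5654732  -0.19658223] [-325.70244737 -378.94266339  158.33177757]
```

View pics/w2.png

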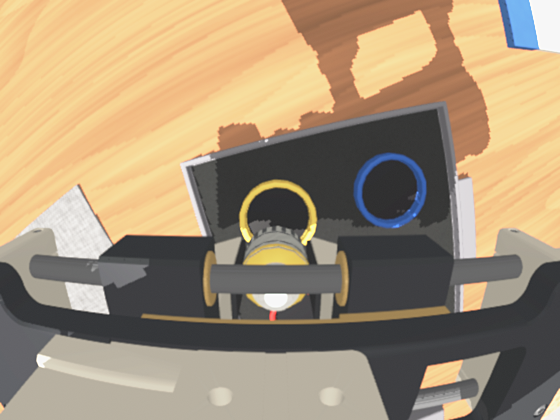

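The objective hangs upright in the jaws above the yellow cup (cup centre about 278,215, object column about 275). I'll lower it slowly.

```bash

python3 -m pendant '[[[0,0,0.012],[0,0,0],0.025],[[0,0,0.03],[0,0,0],0.025],[[0,0,0.047],[0,0,0],0.025],[[0,0,0.058],[0,0,0],0.025],[[0,0,0.063],[0,0,0],0.025],[[0,0,0.066],[0,0,0],0.025],[[0,0,0.067],[0,0,0],0.025],[[0,0,0.068],[0,0,0],0.025],[[0,0,0.0685],[0,0,0],0.025],[[0,0,0.0685],[0,0,0],0.025]]'
```

```text
time: 5.02
tool_pos: [496.5, 126.3, 199.2]
tcp_rot: [3.141, 0.001, 2.701]
contact_force: [-0.2, 0.0, -2.1]
grip_width: 31.2
```

```bash

python3 -m pendant '[[[0,0,0.001],[0,0,0],0.025],[[0,0,0.001],[0,0,0],0.025],[[0,0,0.001],[0,0,0],0.025]]'
python3 -m pendant '[[[0,0,0.001],[0,0,0],0.025],[[0,0,0.001],[0,0,0],0.025],[[0,0,0.001],[0,0,0],0.025]]'
```

```text
time: 5.27
tool_pos: [496.3, 126.4, 197.9]
tcp_rot: [3.141, 0.0, 2.701]
contact_force: [-0.7, -0.4, -1.6]
grip_width: 31.6
time: 5.52
tool_pos: [496.3, 126.4, 196.7]
tcp_rot: [3.142, -0.0, 2.701]
contact_force: [0.6, 0.4, -1.9]
grip_width: 31.4
```

```bash

python3 -m pendant '[[[0,0,0.001],[0,0,0],0.025],[[0,0,0.001],[0,0,0],0.025],[[0,0,0.001],[0,0,0],0.025]]'
python3 -c "
from h import *
c=capture('wrist'); cv2.imwrite('pics/w3.png',cv2.resize(c['color'][160:330,180:370,::-1],None,fx=3,fy=3))"
```

```text
time: 5.77
tool_pos: [496.4, 126.4, 195.9]
tcp_rot: [3.141, 0.0, 2.701]
contact_force: [0.1, 0.3, 1.2]
grip_width: 31.4
```

View pics/w3.png

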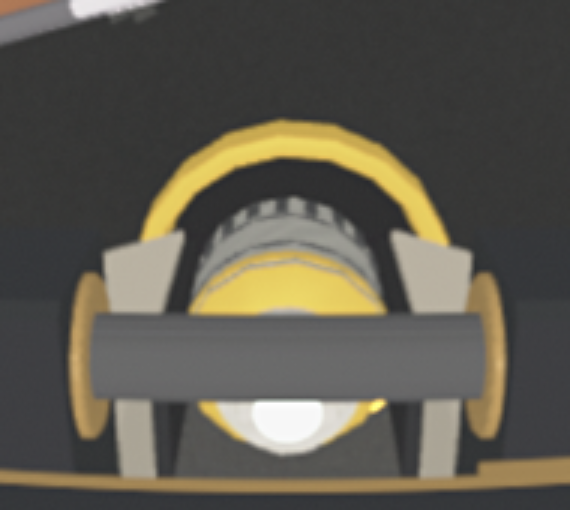

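The force changed sign (+1.2 N), so it is on the floor, and it sits centrally in the cup in the view. I'll release, rise and head for blue.

```bash

python3 -m pendant '[[[0,0,0],[0,0,0],0.036],[[0,0,0],[0,0,0],0.045],[[0,0,0],[0,0,0],0.056],[[0,0,0],[0,0,0],0.056],[[0,0,-0.01],[0,0,0],0.056],[[0,0,-0.035],[0,0,0],0.056],[[0,0,-0.065],[0,0,0],0.056],[[0,0,-0.085],[0,0,0],0.06],[[0,0,-0.085],[0,0,0],0.06]]'
bash t.sh 439.5 -155.5 120
```

```text
time: 6.57
tool_pos: [497.5, 126.5, 285.5]
tcp_rot: [3.137, 0.007, 2.701]
contact_force: [0.7, 0.3, 1.0]
grip_width: 59.7
shift [-0.0678 -0.2798  0.0058] turn [0.004 0.007 0.001]
```

```bash

python3 -m pendant '[[[-0.067,-0.28,0.003],[0,0,0],0.06],[[-0.067,-0.28,0.003],[0,0,0],0.06],[[-0.067,-0.28,0.003],[0,0,0],0.06],[[-0.067,-0.28,0.003],[0,0,0],0.06],[[-0.067,-0.28,0.003],[0,0,0],0.06],[[-0.067,-0.28,0.003],[0,0,0],0.06],[[-0.067,-0.28,0.003],[0,0,0],0.06],[[-0.067,-0.28,0.003],[0,0,0],0.06],[[-0.067,-0.28,0.003],[0,0,0],0.06],[[-0.067,-0.28,0.003],[0,0,0],0.06]]'
bash t.sh 439.5 -155.5 31
python3 -c "
from h import *
c=capture('top'); cv2.imwrite('pics/t2.png',c['color'][:,:,::-1])"
```

```text
time: 7.4
tool_pos: [437.2, -155.2, 277.5]
tcp_rot: [3.141, -0.001, 2.7]
contact_force: [-0.1, 1.1, 0.6]
grip_width: 59.7
shift [-0.0023  0.0007  0.0875] turn [ 0.    -0.001 -0.   ]
```

View pics/t2.png

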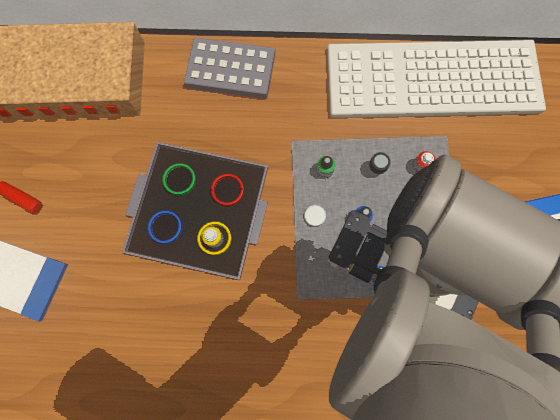

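Yellow stands in its cup (about 212,236). Now to pick blue.

```bash

python3 -m pendant '[[[-0.002,0.001,0.02],[0,0,0],0.06],[[-0.002,0.001,0.045],[0,0,0],0.06],[[-0.002,0.001,0.07],[0,0,0],0.06],[[-0.002,0.001,0.082],[0,0,0],0.06],[[-0.002,0.001,0.0865],[0,0,0],0.06],[[-0.002,0.001,0.087],[0,0,0],0.06],[[-0.002,0.001,0.087],[0,0,0],0.06]]'
python3 -m pendant '[[[0,0,0],[0,0,0],0.045],[[0,0,0],[0,0,0],0.036],[[0,0,0],[0,0,0],0.025],[[0,0,0],[0,0,0],0.025],[[0,0,0],[0,0,0],0.025],[[0,0,0],[0,0,0],0.025]]'
python3 -m pendant '[[[0,0,-0.01],[0,0,0],0.025],[[0,0,-0.03],[0,0,0],0.025],[[0,0,-0.055],[0,0,0],0.025],[[0,0,-0.075],[0,0,0],0.025],[[0,0,-0.075],[0,0,0],0.025]]'
bash t.sh 513.3 214.1 110
```

```text
time: 8.03
tool_pos: [440.2, -154.7, 191.1]
tcp_rot: [3.141, 0.0, 2.702]
contact_force: [0.5, -0.4, -0.0]
grip_width: 60.4
time: 8.53
tool_pos: [439.8, -155.5, 191.1]
tcp_rot: [3.141, 0.001, 2.701]
contact_force: [0.2, 0.5, 4.2]
grip_width: 31.4
time: 8.95
tool_pos: [440.5, -155.9, 268.8]
tcp_rot: [-3.141, 0.006, 2.701]
contact_force: [0.9, -1.2, -1.8]
grip_width: 31.2
shift [ 0.092   0.3657 -0.0009] turn [-0.     0.006  0.001]
```

```bash

python3 -m pendant '[[[0.003,0.012,-0.005],[0,0,0],0.025],[[0.01,0.038,-0.01],[0,0,0],0.025],[[0.018,0.07,-0.015],[0,0,0],0.025],[[0.027,0.105,-0.015],[0,0,0],0.025],[[0.035,0.14,-0.015],[0,0,0],0.025],[[0.044,0.175,-0.015],[0,0,0],0.025],[[0.053,0.21,-0.015],[0,0,0],0.025],[[0.061,0.245,-0.015],[0,0,0],0.025],[[0.07,0.28,-0.015],[0,0,0],0.025],[[0.078,0.31,-0.015],[0,0,0],0.025]]'
bash t.sh 513.3 214.1 110
```

```text
time: 9.78
tool_pos: [501.2, 160.4, 279.4]
tcp_rot: [-3.141, -0.001, 2.701]
contact_force: [0.9, -0.9, -2.6]
grip_width: 31.5
shift [0.0119 0.0538 0.0104] turn [-0.001 -0.001  0.001]
```

```bash

python3 -m pendant '[[[0.006,0.026,0.005],[0,0,0],0.025],[[0.01,0.044,0.01],[0,0,0],0.025],[[0.0125,0.054,0.01],[0,0,0],0.025],[[0.0125,0.054,0.02],[0,0,0],0.025],[[0.0125,0.054,0.038],[0,0,0],0.025],[[0.0125,0.054,0.055],[0,0,0],0.025],[[0.0125,0.054,0.068],[0,0,0],0.025],[[0.0125,0.054,0.074],[0,0,0],0.025],[[0.0125,0.054,0.077],[0,0,0],0.025],[[0.0125,0.054,0.077],[0,0,0],0.025]]'
bash t.sh 513.3 214.1 37.5
```

```text
time: 10.62
tool_pos: [513.1, 211.5, 203.1]
tcp_rot: [-3.141, -0.001, 2.7]
contact_force: [-0.9, -0.1, -1.0]
grip_width: 31.2
shift [0.0009 0.0024 0.0066] turn [-0.001 -0.001 -0.   ]
```

```bash

python3 -m pendant '[[[0.001,0.002,0.001],[0,0,0],0.025],[[0.001,0.002,0.002],[0,0,0],0.025],[[0.001,0.002,0.003],[0,0,0],0.025],[[0.001,0.002,0.004],[0,0,0],0.025],[[0.001,0.002,0.005],[0,0,0],0.025],[[0.001,0.002,0.005],[0,0,0],0.025]]'
python3 -m pendant '[[[0,0,0.0007],[0,0,0],0.025],[[0,0,0.0014],[0,0,0],0.025],[[0,0,0.0014],[0,0,0],0.025]]'
```

```text
time: 11.12
tool_pos: [513.0, 214.6, 198.7]
tcp_rot: [3.142, 0.0, 2.701]
contact_force: [0.1, 0.5, -2.8]
grip_width: 31.6
time: 11.37
tool_pos: [513.1, 214.6, 197.2]
tcp_rot: [-3.142, -0.0, 2.701]
contact_force: [0.7, 0.6, -1.8]
grip_width: 31.6
```

```bash

python3 -m pendant '[[[0,0,0.0007],[0,0,0],0.025],[[0,0,0.001],[0,0,0],0.025],[[0,0,0.001],[0,0,0],0.025]]'
python3 -m pendant '[[[0,0,0],[0,0,0],0.036],[[0,0,0],[0,0,0],0.045],[[0,0,0],[0,0,0],0.056],[[0,0,0],[0,0,0],0.056],[[0,0,-0.01],[0,0,0],0.056],[[0,0,-0.035],[0,0,0],0.056],[[0,0,-0.065],[0,0,0],0.056],[[0,0,-0.085],[0,0,0],0.06],[[0,0,-0.085],[0,0,0],0.06]]'
bash t.sh 556.5 -230.6 120
```

```text
time: 11.62
tool_pos: [513.1, 214.6, 196.2]
tcp_rot: [-3.142, -0.0, 2.701]
contact_force: [0.8, -0.3, -1.6]
grip_width: 31.5
time: 12.37
tool_pos: [514.3, 215.0, 286.7]
tcp_rot: [3.136, 0.007, 2.701]
contact_force: [0.1, -0.2, 0.2]
grip_width: 59.8
shift [-0.2282 -0.385   0.007 ] turn [0.006 0.007 0.001]
```

```bash

python3 -m pendant '[[[-0.227,-0.384,0.003],[0,0,0],0.06],[[-0.227,-0.384,0.003],[0,0,0],0.06],[[-0.227,-0.384,0.003],[0,0,0],0.06],[[-0.227,-0.384,0.003],[0,0,0],0.06],[[-0.227,-0.384,0.003],[0,0,0],0.06],[[-0.227,-0.384,0.003],[0,0,0],0.06],[[-0.227,-0.384,0.003],[0,0,0],0.06],[[-0.227,-0.384,0.003],[0,0,0],0.06],[[-0.227,-0.384,0.003],[0,0,0],0.06],[[-0.227,-0.384,0.003],[0,0,0],0.06]]'
bash t.sh 556.5 -230.6 120
```

```text
time: 13.2
tool_pos: [551.5, -202.3, 278.7]
tcp_rot: [3.141, -0.0, 2.701]
contact_force: [1.2, -0.5, 0.4]
grip_width: 59.7
shift [-0.0166 -0.0234 -0.0003] turn [ 0.    -0.     0.001]
```

```bash

python3 -m pendant '[[[-0.0165,-0.0235,0],[0,0,0],0.06],[[-0.0165,-0.0235,0],[0,0,0],0.06],[[-0.0165,-0.0235,0],[0,0,0],0.06]]'
bash t.sh 556.5 -230.6 31
python3 -c "
from h import *
c=capture('wrist'); cv2.imwrite('pics/w4.png',c['color'][:,:,::-1])"
```

```text
time: 13.45
tool_pos: [556.3, -230.0, 278.1]
tcp_rot: [3.141, -0.001, 2.698]
contact_force: [0.1, 0.5, -0.4]
grip_width: 60.2
shift [-0.0005 -0.0005  0.0881] turn [ 0.    -0.001 -0.002]
```

View pics/w4.png

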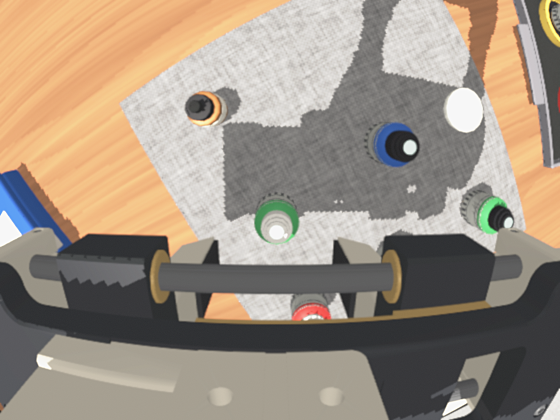

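Green (bright nose at 276,231, band at 275,221) is centred between the jaws, just as yellow was. Picking it.

```bash

python3 -m pendant '[[[0,0,0.02],[0,0,0],0.06],[[0,0,0.045],[0,0,0],0.06],[[0,0,0.07],[0,0,0],0.06],[[0,0,0.082],[0,0,0],0.06],[[0,0,0.087],[0,0,0],0.06],[[0,0,0.088],[0,0,0],0.06],[[0,0,0.088],[0,0,0],0.06]]'
python3 -m pendant '[[[0,0,0],[0,0,0],0.045],[[0,0,0],[0,0,0],0.036],[[0,0,0],[0,0,0],0.025],[[0,0,0],[0,0,0],0.025],[[0,0,0],[0,0,0],0.025],[[0,0,0],[0,0,0],0.025]]'
python3 -m pendant '[[[0,0,-0.01],[0,0,0],0.025],[[0,0,-0.03],[0,0,0],0.025],[[0,0,-0.06],[0,0,0],0.025],[[0,0,-0.085],[0,0,0],0.025],[[0,0,-0.085],[0,0,0],0.025]]'
bash t.sh 601.5 197.1 120
```

```text
time: 14.08
tool_pos: [557.1, -228.1, 191.3]
tcp_rot: [3.142, 0.001, 2.702]
contact_force: [0.3, -0.3, 1.1]
grip_width: 60.3
time: 14.58
tool_pos: [556.8, -228.7, 191.0]
tcp_rot: [-3.142, 0.001, 2.701]
contact_force: [-1.0, -0.3, 3.0]
grip_width: 31.5
time: 15.0
tool_pos: [557.9, -229.1, 281.4]
tcp_rot: [-3.141, 0.009, 2.701]
contact_force: [1.8, 0.3, -1.4]
grip_width: 31.0
shift [0.1424 0.4041 0.0008] turn [-0.001  0.009  0.001]
```

```bash

python3 -m pendant '[[[0.004,0.012,0],[0,0,0],0.025],[[0.013,0.038,0],[0,0,0],0.025],[[0.026,0.073,0],[0,0,0],0.025],[[0.038,0.109,0],[0,0,0],0.025],[[0.051,0.145,0],[0,0,0],0.025],[[0.063,0.18,0],[0,0,0],0.025],[[0.076,0.216,0],[0,0,0],0.025],[[0.089,0.252,0],[0,0,0],0.025],[[0.101,0.287,0],[0,0,0],0.025],[[0.113,0.32,0],[0,0,0],0.025]]'
bash t.sh 601.5 197.1 120
```

```text
time: 15.83
tool_pos: [590.1, 112.0, 274.1]
tcp_rot: [-3.141, -0.003, 2.701]
contact_force: [0.2, 0.1, -1.7]
grip_width: 31.0
shift [ 0.026   0.0819 -0.0049] turn [-0.001 -0.003  0.001]
```

```bash

python3 -m pendant '[[[0.01,0.03,0],[0,0,0],0.025],[[0.019,0.058,0],[0,0,0],0.025],[[0.024,0.075,0],[0,0,0],0.025],[[0.0255,0.081,0.005],[0,0,0],0.025],[[0.0255,0.081,0.02],[0,0,0],0.025],[[0.0255,0.081,0.04],[0,0,0],0.025],[[0.0255,0.081,0.058],[0,0,0],0.025],[[0.0255,0.081,0.068],[0,0,0],0.025],[[0.0255,0.081,0.072],[0,0,0],0.025],[[0.0255,0.081,0.073],[0,0,0],0.025]]'
bash t.sh 601.5 197.1 37.3
```

```text
time: 16.67
tool_pos: [602.2, 192.8, 201.2]
tcp_rot: [-3.14, -0.002, 2.7]
contact_force: [0.5, 0.4, -0.7]
grip_width: 31.3
shift [0.0024 0.0036 0.0049] turn [-0.002 -0.002  0.   ]
```

```bash

python3 -m pendant '[[[0.001,0.002,0],[0,0,0],0.025],[[0.001,0.002,0.001],[0,0,0],0.025],[[0.001,0.002,0.002],[0,0,0],0.025],[[0.001,0.002,0.003],[0,0,0],0.025],[[0.001,0.002,0.003],[0,0,0],0.025],[[0.001,0.002,0.003],[0,0,0],0.025]]'
bash t.sh 601.5 197.1 37
```

```text
time: 17.17
tool_pos: [602.5, 195.4, 199.8]
tcp_rot: [3.141, 0.0, 2.701]
contact_force: [0.2, -0.2, -1.4]
grip_width: 31.4
shift [0.0016 0.001  0.0038] turn [0.    0.    0.001]
```

```bash

python3 -m pendant '[[[0.001,0.001,0.001],[0,0,0],0.025],[[0.001,0.001,0.002],[0,0,0],0.025],[[0.001,0.001,0.0025],[0,0,0],0.025],[[0.001,0.001,0.0025],[0,0,0],0.025]]'
python3 -m pendant '[[[0,0,0.0007],[0,0,0],0.025],[[0,0,0.0012],[0,0,0],0.025],[[0,0,0.0012],[0,0,0],0.025]]'
```

```text
time: 17.5
tool_pos: [601.9, 196.8, 196.8]
tcp_rot: [-3.141, -0.0, 2.701]
contact_force: [-0.5, -0.1, -0.9]
grip_width: 31.2
time: 17.75
tool_pos: [602.0, 196.8, 196.0]
tcp_rot: [3.141, 0.0, 2.701]
contact_force: [-0.6, -0.1, 1.1]
grip_width: 31.6
```

Contact felt (+1.1 N). Releasing, then on to red.

```bash

python3 -m pendant '[[[0,0,0],[0,0,0],0.036],[[0,0,0],[0,0,0],0.045],[[0,0,0],[0,0,0],0.056],[[0,0,0],[0,0,0],0.056],[[0,0,-0.01],[0,0,0],0.056],[[0,0,-0.035],[0,0,0],0.056],[[0,0,-0.065],[0,0,0],0.056],[[0,0,-0.085],[0,0,0],0.06],[[0,0,-0.085],[0,0,0],0.06]]'
bash t.sh 644.8 -240.5 120
```

```text
time: 18.5
tool_pos: [603.2, 197.1, 286.9]
tcp_rot: [3.136, 0.008, 2.701]
contact_force: [1.3, 0.6, 0.3]
grip_width: 59.5
shift [-0.2242 -0.378   0.0074] turn [0.006 0.008 0.001]
```

```bash

python3 -m pendant '[[[-0.223,-0.377,0.003],[0,0,0],0.06],[[-0.223,-0.377,0.003],[0,0,0],0.06],[[-0.223,-0.377,0.003],[0,0,0],0.06],[[-0.223,-0.377,0.003],[0,0,0],0.06],[[-0.223,-0.377,0.003],[0,0,0],0.06],[[-0.223,-0.377,0.003],[0,0,0],0.06],[[-0.223,-0.377,0.003],[0,0,0],0.06],[[-0.223,-0.377,0.003],[0,0,0],0.06],[[-0.223,-0.377,0.003],[0,0,0],0.06],[[-0.223,-0.377,0.003],[0,0,0],0.06]]'
bash t.sh 644.8 -240.5 120
```

```text
time: 19.33
tool_pos: [640.6, -220.1, 278.0]
tcp_rot: [3.141, -0.0, 2.701]
contact_force: [0.5, -0.4, -0.5]
grip_width: 59.8
shift [-0.0126 -0.0166 -0.001 ] turn [ 0.    -0.     0.001]
```

```bash

python3 -m pendant '[[[-0.0125,-0.017,0],[0,0,0],0.06],[[-0.0125,-0.017,0],[0,0,0],0.06],[[-0.0125,-0.017,0],[0,0,0],0.06]]'
bash t.sh 644.8 -240.5 31
python3 -c "
from h import *
c=capture('wrist'); cv2.imwrite('pics/w5.png',c['color'][:,:,::-1])"
```

```text
time: 19.58
tool_pos: [644.5, -240.1, 277.4]
tcp_rot: [3.141, -0.001, 2.698]
contact_force: [-0.4, 0.8, -0.3]
grip_width: 60.3
shift [-0.0005 -0.0003  0.0874] turn [ 0.    -0.001 -0.002]
```

View pics/w5.png

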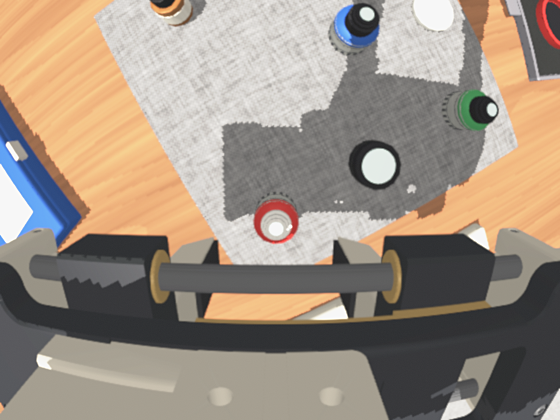

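Red (band at 276,220, bright nose at 276,229) is centred. Picking it.

```bash

python3 -m pendant '[[[0,0,0.02],[0,0,0],0.06],[[0,0,0.045],[0,0,0],0.06],[[0,0,0.07],[0,0,0],0.06],[[0,0,0.082],[0,0,0],0.06],[[0,0,0.087],[0,0,0],0.06],[[0,0,0.0875],[0,0,0],0.06],[[0,0,0.0875],[0,0,0],0.06]]'
python3 -m pendant '[[[0,0,0],[0,0,0],0.045],[[0,0,0],[0,0,0],0.036],[[0,0,0],[0,0,0],0.025],[[0,0,0],[0,0,0],0.025],[[0,0,0],[0,0,0],0.025],[[0,0,0],[0,0,0],0.025]]'
python3 -m pendant '[[[0,0,-0.01],[0,0,0],0.025],[[0,0,-0.03],[0,0,0],0.025],[[0,0,-0.06],[0,0,0],0.025],[[0,0,-0.085],[0,0,0],0.025],[[0,0,-0.085],[0,0,0],0.025]]'
bash t.sh 584.4 109.2 120
```

```text
time: 20.22
tool_pos: [645.4, -238.2, 191.5]
tcp_rot: [3.141, 0.001, 2.702]
contact_force: [0.6, 0.9, 0.3]
grip_width: 59.8
time: 20.72
tool_pos: [645.0, -238.9, 191.0]
tcp_rot: [-3.142, 0.001, 2.701]
contact_force: [-0.4, 0.5, 2.8]
grip_width: 31.4
time: 21.13
tool_pos: [646.1, -239.3, 282.3]
tcp_rot: [-3.141, 0.01, 2.701]
contact_force: [1.4, -1.3, 0.6]
grip_width: 31.3
shift [0.2045 0.2888 0.0012] turn [-0.     0.01   0.001]
```

```bash

python3 -m pendant '[[[0.006,0.008,0],[0,0,0],0.025],[[0.02,0.028,0],[0,0,0],0.025],[[0.041,0.058,0],[0,0,0],0.025],[[0.063,0.089,0],[0,0,0],0.025],[[0.085,0.12,0],[0,0,0],0.025],[[0.107,0.151,0],[0,0,0],0.025],[[0.129,0.182,0],[0,0,0],0.025],[[0.151,0.213,0],[0,0,0],0.025],[[0.171,0.242,0],[0,0,0],0.025],[[0.187,0.265,0],[0,0,0],0.025]]'
bash t.sh 584.4 109.2 120
```

```text
time: 21.97
tool_pos: [586.9, 83.9, 273.9]
tcp_rot: [-3.141, -0.004, 2.702]
contact_force: [0.4, 0.6, -1.3]
grip_width: 31.5
shift [ 0.0131  0.0218 -0.0051] turn [-0.001 -0.004  0.002]
```

```bash

python3 -m pendant '[[[0.006,0.01,0],[0,0,0],0.025],[[0.011,0.019,0],[0,0,0],0.025],[[0.0135,0.0225,0],[0,0,0],0.025],[[0.0135,0.0225,0.005],[0,0,0],0.025],[[0.0135,0.0225,0.02],[0,0,0],0.025],[[0.0135,0.0225,0.04],[0,0,0],0.025],[[0.0135,0.0225,0.058],[0,0,0],0.025],[[0.0135,0.0225,0.068],[0,0,0],0.025],[[0.0135,0.0225,0.073],[0,0,0],0.025],[[0.0135,0.0225,0.073],[0,0,0],0.025]]'
bash t.sh 584.4 109.2 37.1
```

```text
time: 22.8
tool_pos: [586.2, 105.9, 201.2]
tcp_rot: [-3.14, -0.002, 2.7]
contact_force: [-0.7, 0.8, -1.0]
grip_width: 30.8
shift [0.003  0.0023 0.0051] turn [-0.001 -0.002 -0.   ]
```

```bash

python3 -m pendant '[[[0.002,0.002,0],[0,0,0],0.025],[[0.002,0.002,0.001],[0,0,0],0.025],[[0.002,0.002,0.002],[0,0,0],0.025],[[0.002,0.002,0.003],[0,0,0],0.025],[[0.002,0.002,0.004],[0,0,0],0.025],[[0.002,0.002,0.004],[0,0,0],0.025]]'
bash t.sh 584.4 109.2 37
```

```text
time: 23.3
tool_pos: [585.3, 109.5, 198.6]
tcp_rot: [3.141, 0.0, 2.701]
contact_force: [-0.2, -0.3, -1.6]
grip_width: 31.4
shift [ 0.0006 -0.0007  0.0026] turn [0.    0.    0.001]
```

```bash

python3 -m pendant '[[[0,0,0.001],[0,0,0],0.025],[[0,0,0.0018],[0,0,0],0.025],[[0,0,0.0018],[0,0,0],0.025]]'
python3 -m pendant '[[[0,0,0.0005],[0,0,0],0.025],[[0,0,0.001],[0,0,0],0.025],[[0,0,0.001],[0,0,0],0.025]]'
```

```text
time: 23.55
tool_pos: [585.2, 109.5, 196.5]
tcp_rot: [-3.142, -0.0, 2.701]
contact_force: [0.3, -0.4, -0.6]
grip_width: 31.2
time: 23.8
tool_pos: [585.3, 109.5, 196.0]
tcp_rot: [3.141, 0.0, 2.701]
contact_force: [-0.9, -0.4, 2.5]
grip_width: 31.2
```

Contact (+2.5 N). Releasing, rising and backing away to clear the top view.

```bash

python3 -m pendant '[[[0,0,0],[0,0,0],0.036],[[0,0,0],[0,0,0],0.045],[[0,0,0],[0,0,0],0.056],[[0,0,0],[0,0,0],0.056],[[0,0,-0.01],[0,0,0],0.056],[[0,0,-0.035],[0,0,0],0.056],[[0,0,-0.065],[0,0,0],0.056],[[0,0,-0.1],[0,0,0],0.06],[[0,0,-0.13],[0,0,0],0.06],[[0,0,-0.13],[0,0,0],0.06]]'
bash t.sh 224 475 240
```

```text
time: 24.63
tool_pos: [586.5, 109.6, 333.3]
tcp_rot: [3.136, 0.011, 2.701]
contact_force: [0.2, -0.2, 0.1]
grip_width: 59.7
shift [ 0.483   0.1762 -0.0699] turn [0.006 0.011 0.001]
```

```bash

python3 -m pendant '[[[0.48,0.175,-0.06],[0,0,0],0.06],[[0.48,0.175,-0.06],[0,0,0],0.06],[[0.48,0.175,-0.06],[0,0,0],0.06],[[0.48,0.175,-0.06],[0,0,0],0.06],[[0.48,0.175,-0.06],[0,0,0],0.06],[[0.48,0.175,-0.06],[0,0,0],0.06],[[0.48,0.175,-0.06],[0,0,0],0.06],[[0.48,0.175,-0.06],[0,0,0],0.06],[[0.48,0.175,-0.06],[0,0,0],0.06],[[0.48,0.175,-0.06],[0,0,0],0.06]]'
python3 -m pendant '[[[0.08,0.03,-0.01],[0,0,0],0.06],[[0.08,0.03,-0.01],[0,0,0],0.06],[[0.08,0.03,-0.01],[0,0,0],0.06],[[0.08,0.03,-0.01],[0,0,0],0.06],[[0.08,0.03,-0.01],[0,0,0],0.06]]'
python3 -c "
from h import *
c=capture('top'); i=c['color'][:,:,::-1]; cv2.imwrite('pics/t3.png',i)
cv2.imwrite('pics/t3c.png',cv2.resize(i[140:300,120:450],None,fx=2.4,fy=2.4,interpolation=cv2.INTER_CUBIC))"
```

```text
time: 25.47
tool_pos: [292.3, 404.5, 375.0]
tcp_rot: [3.141, 0.0, 2.701]
contact_force: [1.8, 0.2, -0.4]
grip_width: 59.6
time: 25.88
tool_pos: [234.5, 464.5, 384.2]
tcp_rot: [-3.141, 0.001, 2.702]
contact_force: [0.9, 0.5, 0.1]
grip_width: 60.0
```

View pics/t3c.png

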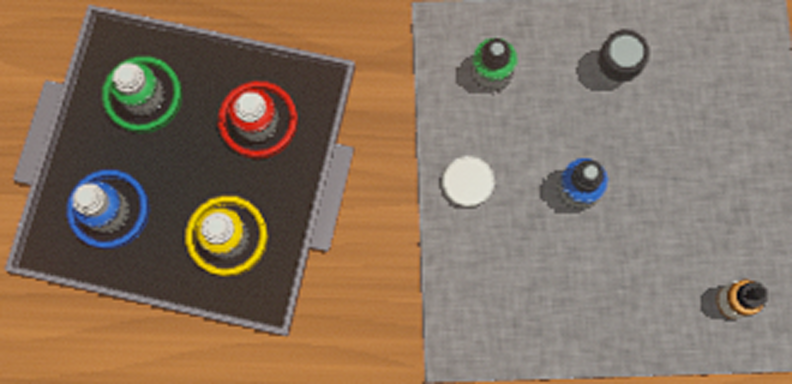

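All four stand in their own cups; the two oil objectives are unmoved. Band centres in the crop are about green 135,88, red 251,111, blue 102,205 and yellow 221,232. The oils are at 495,59 and 584,180.

```bash
python3 -c "
from h import *
c=capture('top')
for n,(a,b),z,t in [('green',(135,88),45,(601.5,197.1)),('red',(251,111),45,(584.4,109.2)),('blue',(102,205),45,(513.3,214.1)),('yellow',(221,232),45,(496.5,126.1)),('oil_green',(495,59),37,(630.5,-64.9)),('oil_blue',(584,180),37,(541,-129.4))]:
    p=atz(c,(120+(a+.5)/2.4-.5,140+(b+.5)/2.4-.5),z)[:2]; print(n,(p-t).round(1),np.hypot(*(p-t)).round(1))
s=get_obs(); print(s['time'],s['dq'].round(3))"
```

```text
green [-4.3 -2.6] 5.1
red [-1.9  0.5] 1.9
blue [-2.5 -4.4] 5.1
yellow [-2.2 -1.3] 2.5
oil_green [-0.6 -0.2] 0.6
oil_blue [0.1 0.2] 0.3
25.9833 [-0.012  0.002 -0.     0.001 -0.     0.005]
```

```bash
python3 -c "
from plant import *
close_job()"
```

```text
the job is handed in; nothing more can be done
```

I put the red, yellow, green and blue dry objectives upright in the cups of their own colours and handed the job in at about 26 s of the 96 s allowed. I lowered each one slowly. For yellow, green and red I felt the cup floor before letting go. For blue the force reading showed no clear contact, so I released it at the expected floor height, within about 1 mm.

- **Dry objectives:** the last top view shows all four standing in the right cups, released, with the arm well clear. Their distances from the cup centres are 1.9 mm (red), 2.5 mm (yellow), 5.1 mm (green) and 5.1 mm (blue), against a limit of 11 mm. I read those by eye. For green and blue they disagree with the gripper, which read under 1 mm from the cup centre at or just before release; I took the larger figures as reading error and did not re-measure.
- **Oil-immersion objectives:** both stand where they began, within 1 mm.

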